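# Hold the magnifier over the lure on its inspection stand

## Robot

A 7-joint arm with a two-finger parallel gripper is mounted at the origin on the work surface. World frame = base frame: x ahead of the robot, y to its left, z up, the work surface at z = 0. Lengths are in m, angles in rad, forces in N, time in s.
With the tool pointing down it reaches from about 0.4 to 0.925 m from the base axis. Payload 5.6 kg.
Tool frame: the origin (TCP) lies midway between the tips of the shut fingers; the grasp point (between the pads) lies 19 mm behind it; z points along the fingers, y is the line along which they close (so a half turn about z gives the same grasp; the last joint's range is limited). The gripper opens to 85 mm and grips with 20 to 120 N. Pads are 22 mm wide; open, the fingers measure 114 mm over their backs; the gripper's body (76 mm by 85 mm) begins 54 mm behind the grasp point. The pads swing forward as they close: fully open they stand 13 mm farther back than shut.
Start: joints at [-0.043, 0.468, -0.012, 1.603, 0.006, 1.071, -0.056], TCP at [0.65, -0, 0.231] pointing down, gripper open.
Joint ranges: [-2.53, 2.53], [-0.31, 2.02], [-1.57, 1.55], [0.28, 2.44], [-1.29, 4.43], [0.15, 1.84], [-2.92, 2.92]. Speed limits (rad/s): [2.57, 2.57, 3.14, 3.14, 3.14, 3.14, 3.14].

## Interface

Orientations are given as a rotation vector (axis times angle).
In Python, from workcell import robot, eyes gives the robot as it stands.
- The arm moves only by the shell command python3 -m pendant 'ROWS' [FORCE]. ROWS is JSON, a list that holds one entry, the list of rows, each a list of 5 numbers: the shift along the tool's x, y, z in cm, then the turn about the tool's z in rad, then the finger opening in cm, from 0 to 8.54. In form: [[[x, y, z, yaw, fingers], ...]]. A call has 1 to 20 rows; each row is the pose to reach, as a shift and turn from the pose commanded when the call began, along the tool's axes at that moment; what a row does not reach only later rows make up. A row lasts 1/10 s, in which the tool goes at most 50 mm and 8.59 degrees, less where a joint would pass 70% of its speed; a pose out of reach is approached as far as the arm can. A call with a gripper value outside its range is refused whole. The fingers move at their own pace and stop on an object; FORCE is the grip in N (left out, the last holds). Time passes only in rows, so rows that repeat a pose let the fingers close. It gives the time, the measured TCP pose, the force, the opening and the grip force at its end, in the units of the state.
- robot.observe(): the state, without advancing time (a new reading comes with each control period).
- eyes.camera(name): name is "scene" or "side" or "wrist"; returns a dict with "pixels" (420x560x3 uint8, red, green, blue), "K" (3x3 intrinsics, pixels), "k1" (the pictures are not rectified: a ray, as slopes to the right and down, at radius r is drawn at 1 + k1 r^2 times it, then the intrinsics apply), "view" (4x4, takes a point from world to camera coordinates). Camera axes: x right, y down, z forward; pixel columns grow to the right and rows downward; lengths in m; the calibration is good to about 2 mm. A picture is of the moment at which its call begins. There is no depth.
- robot.finish_job(): hands the job in; it is judged then, once.
The state is a dict: "clock": time; "joints": joint angles; "dq": joint speeds; "joint_efforts": joint torques, N m; "tool_pos": TCP position; "orientation": TCP orientation; "ft_force": force on the tool from outside, world axes, zero at the start; "wrist_torque": the same for the moment, N m; "gripper_width": finger opening in m; "gripper_force": force on a finger pad.
Only numpy, scipy, OpenCV 4.12 (cv2) and the standard library are available. Lean on these libraries where they do the work, as an engineer would, in place of code of your own. Each camera call takes 0.05 s, during which the arm holds its last target. There are 200 camera calls.

## Task

Slip the wooden lure holder by its eye onto the brass post of the round white-topped inspection stand so that it lies flat on the stand, and let go of it. Then pick up the hand magnifier, bring it over the clutter, and finish still holding it in the gripper, level and still, its lens centred over the lure and hovering about 2 cm above the lure's top. The magnifier must never touch the lure, its holder or the stand, and everything else on the bench stays where it is.

Things in the scene. Friction and masses are not known exactly. Their poses are not given: they have to be found in the camera images.
- stand: Fixed inspection stand: a round white disc of 160 mm diameter whose flat top is 45 mm above the bench, on a dark metal foot, with an upright brass post in its middle. Origin: centre of its underside on the bench; z up.
- post (a point): Where the post's axis meets the stand's white top, 45 mm above the bench. The post is 10 mm in diameter and 24 mm tall above the top; its last 6 mm taper to 5 mm.
- holder: Loose dark wooden bar, 60 g, 110 mm long (x), 36 wide (y), 10 thick; 16 mm through hole (the eye) near its -x end; orange lure with yellow head fixed on top, along x from -8 to +38 mm, 16 mm wide, top 28 mm above the underside. Grip it across its 36 mm width, fingers either side of the lure; it balances near x = +4 mm. Origin: centre of the underside; z up. Starts left or right of the stand.
- eye (a point): Centre of the holder's eye at the underside, 37 mm from the holder's origin along its -x.
- lure_top (a point): Top of the lure above its middle: 15 mm along the holder's +x from its origin, 28 mm above the underside (52 mm from the eye).
- magnifier: Loose hand magnifier, 85 to 155 g: black rim of 90 mm outer diameter, 14 mm thick, round a clear lens; straight red handle 90 mm long (x from -96 to -6 mm), 22 wide (y), 18 thick. Origin: underside, between handle and rim; x points to the lens, z up. Starts flat on the bench, on the other side of the stand from the holder, handle roughly towards the robot.
- lens (a point): Centre of the lens rim at the underside plane of the magnifier (the rim's lowest plane when level), 55 mm from the magnifier's origin along its +x.
- grip (a point): A good place to grip the handle, across its 22 mm width: 30 mm from the magnifier's origin along -x, 9 mm above the underside.
- organiser: Blue open compartment box, 200 mm (x) by 36 mm (y), 32 mm tall, standing between the stand and the left (+y) place. A bystander. Origin: centre of its underside.
- varnish: Small amber bottle with white cap, 30 mm diameter, 75 mm tall, upright. A bystander on the right (-y) of the stand. Origin: centre of its underside.
- green_spool: Green thread spool with white ends, 32 mm diameter, 38 mm tall, upright. A bystander on the right of the stand. Origin: centre of its underside.
- red_spool: Red thread spool with white ends, 32 mm diameter, 38 mm tall, upright. A bystander on the right of the stand. Origin: centre of its underside.
- bead_box: White open bead box, 40 mm (x) by 130 mm (y), 22 mm tall, beyond the stand. A bystander. Origin: centre of its underside.
- scissors: Small steel scissors with black finger rings lying flat, about 110 mm long, 6 mm high, beyond the stand. A bystander. Origin: near the pivot, on the bench.
There are look-alikes about, which are no part of the job. Leave any purple or red look-alike of the holder alone. There is more than one size of the magnifier; the one meant has the size given above.

How it is judged:
On the way:
1. the holder's eye is over the post, the holder lies flat on the stand, and the robot has let go of it (horizontal distance between eye and post below 0.006 m and z of eye in the frame of post below 0.004 m and angle between holder's own z axis and vertical below 0.06 rad and contact force between holder and the arm below 0.05 N), for 0.3 s.
At the end, for the whole second after the job is handed in: Holder flat on the stand (0.06 rad, 4 mm), eye within 6 mm of the post's axis, let go. Magnifier in the fingers, touching nothing else, still, level within 0.15 rad, lens within 12 mm of the lure's middle sideways, its underside 8 to 34 mm above the lure's top (all of step 1 and horizontal distance between lens and lure_top below 0.012 m and z of lens in the frame of lure_top between 0.008 and 0.034 m and angle between magnifier's own z axis and vertical below 0.15 rad and linear speed of magnifier below 0.02 m/s and contact force between magnifier and the fingers above 1 N and contact force between magnifier and holder below 0.05 N and contact force between magnifier and stand below 0.05 N and contact force between magnifier and organiser below 0.05 N and contact force between magnifier and varnish below 0.05 N and contact force between magnifier and green_spool below 0.05 N and contact force between magnifier and red_spool below 0.05 N and contact force between magnifier and bead_box below 0.05 N and contact force between magnifier and scissors below 0.05 N); the arm keeps its last pose, push and grip.
It fails at once if the magnifier touches the lure, its holder or the stand (contact force between magnifier and holder above 0.3 N or contact force between magnifier and stand above 0.3 N).
It fails at once if a bystander is pushed or lifted more than 15 mm from its place (distance of any of organiser, varnish, green_spool, red_spool, bead_box, scissors from where it was at the start of the episode above 0.015 m).
It also fails if it takes over 53 s, if anything falls off the work surface, if the arm or the gripper's body presses on something with over 40 N, if the wrist force passes 120 N, or if a joint passes its speed limit or range.

## Working session

There is one attempt and no reset: what is moved stays moved. The work goes in short steps, Python scripts to look and compute and a shell command to move; the robot and the scene stay as the last step left them, time stands still between calls to the robot, and variables do not carry over. Pictures are saved under pics/ and viewed, at most 10 in all, crops included, and the job is handed in when it is done.

```bash
ls; mkdir -p pics; cat > h.py <<'E'
import numpy as np, cv2
from workcell import robot, eyes
from scipy.spatial.transform import Rotation as R
def ray(c,u,v):
    K,V=c["K"],np.array(c["view"]); K=np.array(K)
    d=np.array([(u-K[0,2])/K[0,0],(v-K[1,2])/K[1,1]])
    p=cv2.undistortPoints(np.array([[[u,v]]],float),K,np.array([c["k1"],0,0,0,0.]))[0,0]
    Rm,t=V[:3,:3],V[:3,3]
    return -Rm.T@t, Rm.T@np.array([p[0],p[1],1])
def onplane(c,u,v,z):
    o,d=ray(c,u,v); return (o+d*(z-o[2])/d[2])
def proj(c,p):
    V=np.array(c["view"]);q=V[:3,:3]@np.array(p)+V[:3,3];s=q[:2]/q[2];s=s*(1+c["k1"]*(s@s))
    K=np.array(c["K"]);return K[:2,:2]@s+K[:2,2]
def save(img,name): cv2.imwrite("pics/"+name,cv2.cvtColor(img,cv2.COLOR_RGB2BGR))
E
python3 - <<'E'
from h import *
for n in("scene","side"):
    c=eyes.camera(n);save(c["pixels"],n+"0.png");np.savez("/tmp/"+n,**c)
    V=np.array(c["view"]);print(n,c["k1"],np.array(c["K"]).tolist(),(-V[:3,:3].T@V[:3,3]).round(3),V[2,:3].round(2))
s=robot.observe();print(s["tool_pos"],s["orientation"],s["clock"],R.from_rotvec(s["orientation"]).as_matrix().round(3))
E
```

```text
pics
scene -0.15338735575877396 [[519.3432871692431, 0.0, 277.64323233712474], [0.0, 519.3432871692431, 204.4182473221071], [0.0, 0.0, 1.0]] [ 1.66  -0.345  1.525] [-0.61  0.15 -0.78]
side -0.022983312997000616 [[504.94834845359395, 0.0, 280.9608978959658], [0.0, 504.94834845359395, 203.5994763819461], [0.0, 0.0, 1.0]] [0.327 1.178 0.831] [ 0.13 -0.84 -0.53]
[ 6.49505836e-01 -8.25226419e-05  2.30413976e-01] [-2.22080556e+00 -2.22060690e+00  1.89950003e-03] 0.1 [[ 0.     1.    -0.002]
 [ 1.    -0.    -0.   ]
 [-0.    -0.002 -1.   ]]
```

View pics/scene0.png

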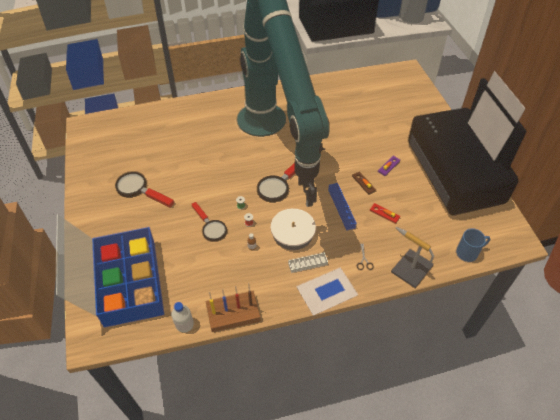

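View pics/side0.png

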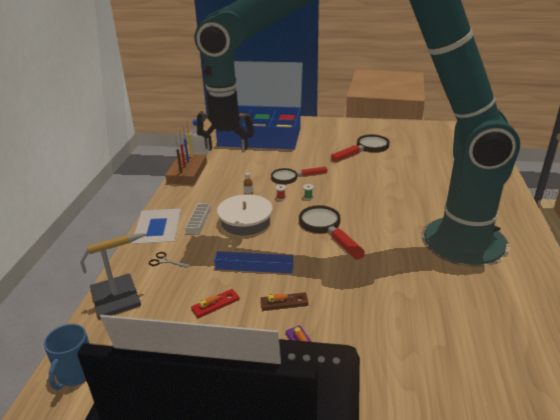

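The scene view shows the brown holder at (364,183), with look-alikes in purple (389,165) and red (385,213). There are three magnifiers, with rims at (272,188), (131,184) and (214,230). I'll measure the sizes next and confirm the choice in an enlarged crop.

```bash
python3 - <<'E'
from h import *
C={n:dict(np.load(f"/tmp/{n}.npz")) for n in("scene","side")}
for n in C: C[n]["k1"]=float(C[n]["k1"])
def comps(n,mask,mn=15):
    k,l,s,ce=cv2.connectedComponentsWithStats(mask.astype(np.uint8));return [(i,s[i],ce[i],l==i) for i in range(1,k) if s[i,4]>=mn]
def worldpts(c,m,z):
    v,u=np.nonzero(m);return np.array([onplane(c,a,b,z)[:2] for a,b in zip(u,v)])
c=C["scene"];hsv=cv2.cvtColor(c["pixels"],cv2.COLOR_RGB2HSV);H,S,V=[hsv[...,i].astype(int) for i in range(3)]
# rims: dark
for n,boxes in (("scene",[(252,170,294,206),(110,168,152,200),(198,217,232,244)]),("side",[(295,203,344,234),(352,132,394,153),(268,166,300,185)])):
    c=C[n];g=c["pixels"].max(2)
    for b in boxes:
        m=np.zeros(g.shape,bool);m[b[1]:b[3],b[0]:b[2]]=g[b[1]:b[3],b[0]:b[2]]<75
        cs=comps(n,m);
        if not cs: print("none",b);continue
        mm=max(cs,key=lambda q:q[1][4])[3]
        p=worldpts(c,mm,.007);cc,r=cv2.minEnclosingCircle(p.astype(np.float32));e=cv2.fitEllipse(p[cv2.convexHull(p.astype(np.float32),returnPoints=False)[:,0]].astype(np.float32))
        print(n,"rim",b,"circ",np.round(cc,4),"dia",round(2*r,4),"ell",np.round(e[0],4),np.round(e[1],4))
# red handles (scene), holder parts
for n in C:
    c=C[n];hsv=cv2.cvtColor(c["pixels"],cv2.COLOR_RGB2HSV);H,S,V=[hsv[...,i].astype(int) for i in range(3)]
    for nm,m,z in(("red",((H<6)|(H>174))&(S>170)&(V>90),.012),("orange",(H>=7)&(H<=28)&(S>200)&(V>190),.02),("blue",(H>105)&(H<125)&(S>150)&(V>60),.032),("brown",(S>60)&(V<110)&(H<20)&(V>20),.01),("white",(S<60)&(V>170),.045)):
        for i,s,ce,mm in comps(n,m,12 if nm=="orange" else 40):
            w=onplane(c,*ce,z)
            if not(.3<w[0]<1 and -.6<w[1]<.5):continue
            p=worldpts(c,mm,z).astype(np.float32);r=cv2.minAreaRect(p)
            print(n,nm,s[4],ce.round(),w.round(3),"rect",np.round(r[0],3),np.round(r[1],3),round(r[2]))
a=C["scene"]["pixels"]
x=cv2.resize(a[140:280,190:410],None,fx=3.5,fy=3.5,interpolation=cv2.INTER_CUBIC);save(x,"crop1.png")
E
```

```text
scene rim (252, 170, 294, 206) circ [ 0.4151 -0.0517] dia 0.1061 ell [ 0.4084 -0.0508] [0.1014 0.1101]
scene rim (110, 168, 152, 200) circ [ 0.2764 -0.5929] dia 0.084 ell [ 0.2755 -0.5934] [0.0418 0.0806]
none (198, 217, 232, 244)
side rim (295, 203, 344, 234) circ [ 0.4063 -0.054 ] dia 0.1418 ell [ 0.4054 -0.0536] [0.1217 0.1423]
side rim (352, 132, 394, 153) circ [ 0.2444 -0.5888] dia 0.1483 ell [ 0.2421 -0.5897] [0.1221 0.1481]
side rim (268, 166, 300, 185) circ [ 0.5441 -0.3011] dia 0.1027 ell [ 0.5436 -0.3017] [0.0895 0.1028]
scene red 65 [290. 170.] [0.328 0.038 0.012] rect [0.328 0.044] [0.032 0.058] 35
scene red 188 [159. 197.] [ 0.334 -0.482  0.012] rect [ 0.334 -0.484] [0.122 0.031] 45
scene red 90 [199. 211.] [ 0.439 -0.343  0.012] rect [ 0.437 -0.343] [0.086 0.018] 20
scene red 153 [384. 213.] [0.622 0.316 0.012] rect [0.621 0.321] [0.107 0.036] 41
scene orange 22 [366. 182.] [0.469 0.304 0.02 ] rect [0.469 0.305] [0.039 0.01 ] 19
scene orange 22 [389. 212.] [0.627 0.333 0.02 ] rect [0.627 0.333] [0.042 0.008] 41
scene orange 192 [138. 246.] [ 0.548 -0.579  0.02 ] rect [ 
[... 2405 characters left out ...]
] rect [0.432 0.173] [0.083 0.119] 86
side brown 48 [154. 262.] [0.819 0.199 0.01 ] rect [0.817 0.199] [0.031 0.025] 6
side brown 540 [285. 302.] [0.459 0.31  0.01 ] rect [0.461 0.307] [0.11  0.046] 16
side brown 67 [ 92. 310.] [0.901 0.389 0.01 ] rect [0.906 0.392] [0.032 0.077] 37
side brown 98 [216. 308.] [0.615 0.348 0.01 ] rect [0.611 0.346] [0.109 0.018] 34
side brown 1276 [340. 363.] [0.325 0.475 0.01 ] rect [0.332 0.472] [0.112 0.248] 44
side white 1183 [244. 209.] [ 0.621 -0.027  0.045] rect [ 0.621 -0.028] [0.157 0.151] 6
side white 420 [166. 225.] [0.821 0.081 0.045] rect [0.833 0.079] [0.091 0.152] 6
side white 102 [141. 226.] [0.89  0.089 0.045] rect [0.89 0.08] [0.026 0.082] 13
```

View pics/crop1.png

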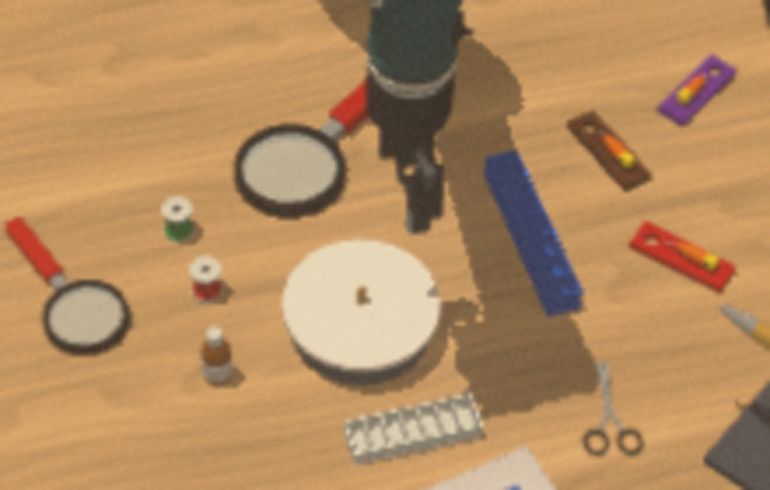

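Candidates by rim size:
- **(272,188):** about 110–120 mm, so it's too big.
- **(131,184):** also big, with a handle of about 125–140 mm.
- **(214,230):** rim about 88 mm and handle about 88 mm, and it sits to the right of the stand, so this is the one meant.

The crop confirms the holder is the brown bar at (364,183), with its eye towards the robot at about (357,176). The stand is near (0.62,-0.03).

I'll move above the holder first.

```bash
python3 -m pendant '[[[3,-2,0.5,0.14,6],[6,-4,1,0.28,6],[9,-6,1.5,0.42,6],[12,-7.5,2,0.56,6],[15,-9,2.5,0.7,6],[18,-11,3,0.84,6],[21,-13,3.5,0.98,6],[24,-15,4,1.12,6],[27,-17,4.5,1.26,6],[29,-18,5,1.29,6],[30,-18.5,5,1.29,6],[30,-18.5,5,1.29,6],[30,-18.5,5,1.29,6]]]' 30
python3 - <<'E'
from h import *
c=eyes.camera("wrist");np.savez("/tmp/w1",**c)
s=robot.observe();print(s["tool_pos"],R.from_rotvec(s["orientation"]).as_matrix().round(3).tolist())
save(c["pixels"],"w1.png");V=np.array(c["view"]);print(c["k1"],(-V[:3,:3].T@V[:3,3]).round(3),V[2,:3].round(2))
E
```

```text
clock: 1.4
tool_pos: [0.4659, 0.2988, 0.1814]
orientation: [3.11, 0.438, 0.001]
ft_force: [-0.3, -0.9, 0.3]
gripper_width: 0.0596
gripper_force: 0.0
[0.46621031 0.29836046 0.18148089] [[0.961, 0.275, 0.001], [0.275, -0.961, -0.001], [0.001, 0.001, -1.0]]
-0.0024255202312600333 [0.545 0.322 0.324] [-0.31 -0.09 -0.95]
```

View pics/w1.png

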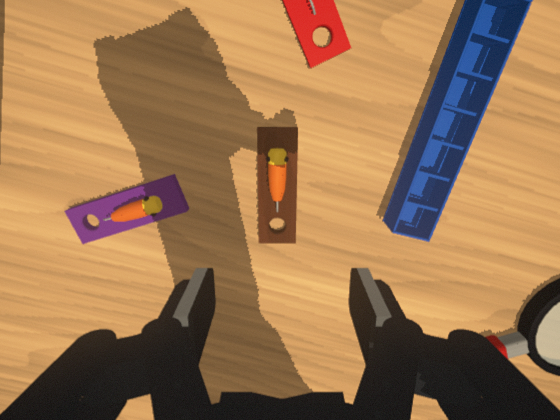

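The wrist view shows the brown holder with its outline at (258–298, 127–243), eye at (278,224) and lure along column 277. Its direction is nearly aligned with the tool's x.

```bash
python3 - <<'E'
from h import *
c=dict(np.load("/tmp/w1.npz"));c["k1"]=float(c["k1"])
# corners on top plane z=10mm
P=[onplane(c,u,v,.010) for u,v in((258,127),(298,127),(296,243),(259,243))]
far=(P[0]+P[1])/2;near=(P[2]+P[3])/2
print("len",np.linalg.norm(far-near),"w",np.linalg.norm(P[0]-P[1]),np.linalg.norm(P[2]-P[3]))
hsv=cv2.cvtColor(c["pixels"],cv2.COLOR_RGB2HSV)[205:240,264:292]
sub=(hsv[...,2]>120)&(hsv[...,0]<25);
k,l,st,ce=cv2.connectedComponentsWithStats(sub.astype(np.uint8));i=1+st[1:,4].argmax();print(st[i],ce[i]+[264,205])
eye=onplane(c,278,224.5,.01);ctr=(far+near)/2
d=(far-near)[:2];yaw=np.arctan2(d[1],d[0]);print("ctr",ctr,"yaw",np.degrees(yaw),"eye-ctr",np.linalg.norm(eye-ctr),eye)
u=d/np.linalg.norm(d);ctr2=eye[:2]+.037*u;g=ctr2+.004*u
s=robot.observe();M=R.from_rotvec(s["orientation"]).as_matrix()
print("g",g,"tool shift cm",100*M.T@(np.r_[g,0]-s["tool_pos"]),"dyaw tool",-(yaw-np.arctan2(M[1,0],M[0,0])))
for n in("scene","side"):
    C=dict(np.load(f"/tmp/{n}.npz"));C["k1"]=float(C["k1"])
    img=C["pixels"];h=cv2.cvtColor(img,cv2.COLOR_RGB2HSV)
    m=((h[...,1]<75)&(h[...,2]>150)).astype(np.uint8);k,l,st,ce=cv2.connectedComponentsWithStats(m)
    t=proj(C,[.62,-.03,.045]).astype(int);b=st[l[t[1]-12:t[1]+12,t[0]-12:t[0]+12].max()] if 0 else None
    lab=np.bincount(l[t[1]-15:t[1]+15,t[0]-15:t[0]+15][m[t[1]-15:t[1]+15,t[0]-15:t[0]+15]>0]).argmax()
    v,uu=np.nonzero(l==lab);w=np.array([onplane(C,a,bb,.045)[:2] for a,bb in zip(uu,v)]).astype(np.float32)
    e=cv2.fitEllipse(cv2.convexHull(w));print(n,"stand",e)
E
```

```text
len 0.11061701934763662 w 0.03488538108842048 0.036009480031902276
[  5  12  16  12 154] [276.59090909 222.66233766]
ctr [0.45977598 0.30053506 0.01      ] yaw 15.603804331628782 eye-ctr 0.03597797132843362 [0.42523384 0.29047253 0.01      ]
g [0.46472277 0.30150086] tool shift cm [-0.06659348 -0.3571644  18.14777947] dyaw tool 0.006441336930952057
scene stand ((0.6195650100708008, -0.03253151476383209), (0.15743876993656158, 0.16020940244197845), 61.73052215576172)
side stand ((0.6213533878326416, -0.029720239341259003), (0.15922509133815765, 0.16067762672901154), 78.95624542236328)
```

```bash
python3 -m pendant '[[[-0.1,-0.35,4,0,5],[-0.1,-0.35,8,0,5],[-0.1,-0.35,12,0,5],[-0.1,-0.35,15,0,5],[-0.1,-0.35,16.5,0,5],[-0.1,-0.35,17.2,0,5],[-0.1,-0.35,17.6,0,5],[-0.1,-0.35,17.9,0,5],[-0.1,-0.35,17.9,0,5]]]' 30
python3 - <<'E'
from h import *
c=eyes.camera("side");x=c["pixels"][250:350,220:360];save(cv2.resize(x,None,fx=5,fy=5,interpolation=cv2.INTER_CUBIC),"s2.png")
E
```

```text
clock: 2.35
tool_pos: [0.4638, 0.3034, 0.0032]
orientation: [-3.11, -0.439, -0.002]
ft_force: [0.4, 0.6, 0.4]
gripper_width: 0.05
gripper_force: 0.0
```

View pics/s2.png

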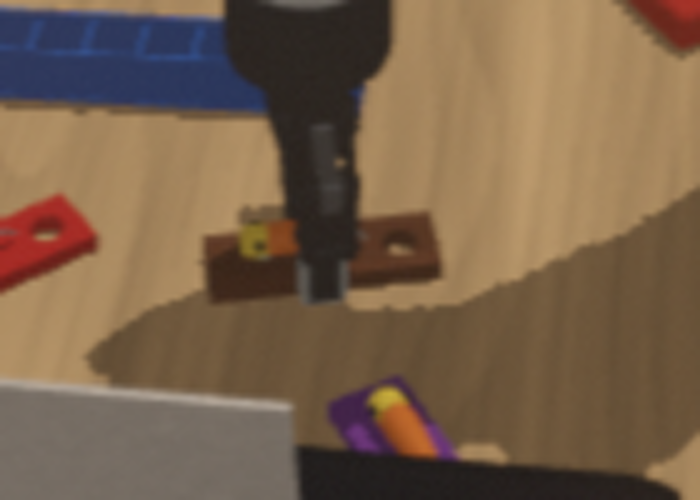

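The fingers straddle the bar, with the tip at crop (325,300) by the bar's lower edge. I'll close and lift.

```bash
python3 -m pendant '[[[0,0,0.2,0,4.2],[0,0,0.2,0,3.4],[0,0,0.2,0,3],[0,0,0.2,0,3],[0,0,0.2,0,3],[0,0,0.2,0,3],[0,0,-0.3,0,3],[0,0,-1,0,3],[0,0,-2,0,3],[0,0,-4,0,3],[0,0,-6,0,3],[0,0,-8,0,3],[0,0,-10,0,3],[0,0,-11,0,3],[0,0,-11,0,3]]]' 40
python3 - <<'E'
from h import *
c=eyes.camera("wrist");np.savez("/tmp/w3",**c);s=robot.observe();print(s["tool_pos"],R.from_rotvec(s["orientation"]).as_matrix().round(3).tolist());save(c["pixels"],"w3.png")
E
```

```text
clock: 3.9
tool_pos: [0.464, 0.3037, 0.1141]
orientation: [-3.109, -0.439, -0.005]
ft_force: [0.4, 0.3, -0.5]
gripper_width: 0.0345
gripper_force: 40.2
[0.463253   0.30321642 0.11280902] [[0.961, 0.277, 0.001], [0.277, -0.961, 0.001], [0.001, -0.0, -1.0]]
```

View pics/w3.png

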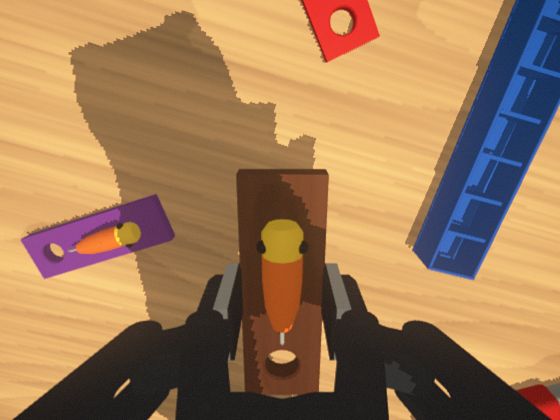

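The wrist view shows the holder gripped squarely, with the eye at (283,366), far end at row 171 and lure on column 283. I'll carry it to just short of the stand, so the wrist camera can see the post ahead of the bar.

```bash
python3 -m pendant '[[[-0.2,1.5,0,0,3],[-0.4,4,0,0,3],[-0.8,7,0,0,3],[-1.2,10,0,0,3],[-1.6,13,0,0,3],[-2,16,0,0,3],[-2.4,19,0,0,3],[-2.7,22,0,0,3],[-3,25,0,0,3],[-3.3,28,0,0,3],[-3.6,31,0,0,3],[-3.9,33.5,0,0,3],[-4.1,35.5,0,0,3],[-4.2,36.5,0,0,3],[-4.2,36.5,0,0,3],[-4.2,36.5,0,0,3],[-4.2,36.5,0,0,3]]]'
python3 - <<'E'
from h import *
c=eyes.camera("wrist");np.savez("/tmp/w4",**c);s=robot.observe();print(s["tool_pos"],R.from_rotvec(s["orientation"]).as_matrix().round(3).tolist());save(c["pixels"],"w4.png")
E
```

```text
clock: 5.65
tool_pos: [0.5235, -0.0579, 0.112]
orientation: [-3.11, -0.442, 0.001]
ft_force: [-0.1, 0.1, -0.4]
gripper_width: 0.0347
gripper_force: 40.2
[ 0.52362971 -0.05793022  0.11212515] [[0.96, 0.279, -0.0], [0.279, -0.96, 0.001], [-0.0, -0.001, -1.0]]
```

View pics/w4.png

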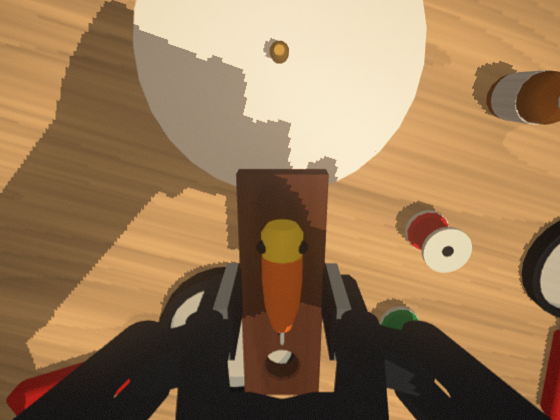

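The post is at (280,50), with the bar in front of it and the eye at (283,363). I'll work out the eye-to-post shift.

```bash
python3 - <<'E'
from h import *
c=dict(np.load("/tmp/w4.npz"));c["k1"]=float(c["k1"]);s=robot.observe();M=R.from_rotvec(s["orientation"]).as_matrix();T=np.array(s["tool_pos"])
img=c["pixels"];h=cv2.cvtColor(img,cv2.COLOR_RGB2HSV)
loc=lambda u,v,z:(1000*M.T@(onplane(c,u,v,z)-T)).round(1)
m=(h[30:70,265:300,1]>110);k,l,st,ce=cv2.connectedComponentsWithStats(m.astype(np.uint8));i=1+st[1:,4].argmax();print("post blob",st[i],ce[i]+[265,30])
x,y,w,hh=st[i][:4];print("proj post base/top pred for (.6205,-.031):",proj(c,[.6205,-.031,.045]),proj(c,[.6205,-.031,.069]))
print("blob ctr z.069/.057/.045",[loc(*(ce[i]+[265,30]),z) for z in(.069,.057,.045)])
# bright top
b=(h[30:70,265:300,1]>110)&(h[30:70,265:300,2]>150);vv,uu=np.nonzero(b);print("bright",uu.min()+265,uu.max()+265,vv.min()+30,vv.max()+30,(uu.mean()+265,vv.mean()+30),loc(uu.mean()+265,vv.mean()+30,.069))
# stand edges
wm=((h[...,1]<80)&(h[...,2]>120));
pts=[]
for r in range(2,160,6):
    q=np.nonzero(wm[r,100:450])[0]; q=q[(q>0)&(q<349)]
    if len(q)>20: pts+= [loc(q.min()+100-.5,r,.045)[:2],loc(q.max()+100.5,r,.045)[:2]]
P=np.array(pts);A=np.c_[2*P,np.ones(len(P))];sol=np.linalg.lstsq(A,(P**2).sum(1),rcond=None)[0]
for _ in range(3):
    e=np.hypot(*(P-sol[:2]).T)-np.sqrt(sol[2]+sol[:2]@sol[:2]);k=abs(e)<3;sol=np.linalg.lstsq(A[k],(P[k]**2).sum(1),rcond=None)[0]
print("stand circle tool mm",sol[:2],np.sqrt(sol[2]+sol[:2]@sol[:2]),k.sum(),len(k))
# bar
V=h[...,2].astype(int)
print("col 283-ish",img[165:180,262].tolist())
print("row 210",[tuple(img[210,u]) for u in (234,236,238,240,242,322,324,326,328,330)])
for v in(352,356,360,364,368,372,376,380):print(v,V[v,262:304:3].tolist())
for z in(.117,.119,.121,.123):print(z,"far top edge",loc(238,174,z),loc(328,174,z),"eye",loc(283,364,z))
E
```

```text
post blob [  5  11  19  22 334] [279.03592814  51.35928144]
proj post base/top pred for (.6205,-.031): [283.85636465  52.09698903] [284.13642789  47.37490723]
blob ctr z.069/.057/.045 [array([98.8, -1.3, 43.1]), array([99.9, -1.3, 55.1]), array([100.9,  -1.4,  67.1])]
bright 274 288 43 62 (np.float64(279.59016393442624), np.float64(49.795081967213115)) [99.5 -1.  43.1]
stand circle tool mm [99.70984337 -1.29501792] 79.30993463930226 54 54
col 283-ish [[157, 138, 114], [159, 139, 118], [159, 140, 119], [143, 124, 103], [90, 68, 54], [74, 52, 40], [71, 49, 36], [65, 44, 30], [71, 48, 32], [74, 50, 38], [74, 50, 35], [72, 51, 35], [74, 49, 34], [73, 48, 36], [77, 52, 40]]
row 210 [(np.uint8(132), np.uint8(98), np.uint8(62)), (np.uint8(131), np.uint8(98), np.uint8(64)), (np.uint8(75), np.uint8(49), np.uint8(31)), (np.uint8(71), np.uint8(45), np.uint8(28)), (np.uint8(67), np.uint8(43), np.uint8(26)), (np.uint8(113), np.uint8(68), np.uint8(40)), (np.uint8(114), np.uint8(68), np.uint8(42)), (np.uint8(124), np.uint8(79), np.uint8(49)), (np.uint8(223), np.uint8(169), np.uint8(105)), (np.uint8
[... 169 characters left out ...]
, 94]
360 [90, 72, 53, 129, 197, 201, 180, 162, 164, 29, 47, 53, 72, 90]
364 [91, 62, 55, 54, 52, 48, 55, 56, 53, 52, 56, 52, 64, 93]
368 [89, 77, 52, 53, 54, 56, 53, 49, 51, 52, 51, 51, 70, 94]
372 [92, 83, 72, 54, 52, 53, 48, 53, 56, 53, 51, 68, 81, 92]
376 [91, 89, 86, 79, 77, 61, 56, 60, 63, 65, 73, 84, 93, 93]
380 [95, 89, 89, 90, 93, 91, 86, 86, 86, 90, 90, 90, 89, 92]
0.117 far top edge [ 49.6 -17.4  -4.9] [49.6 18.5 -4.9] eye [-44.9   0.6  -4.9]
0.119 far top edge [ 50.1 -17.2  -6.9] [50.1 18.2 -6.9] eye [-43.    0.6  -6.9]
0.121 far top edge [ 50.5 -16.9  -8.9] [50.5 17.9 -8.9] eye [-41.2   0.6  -8.9]
0.123 far top edge [ 51.  -16.7 -10.9] [ 51.   17.7 -10.9] eye [-39.3   0.6 -10.9]
```

```bash
python3 -m pendant '[[[1,-0.05,0,0,3],[3,-0.1,0,0,3],[5.5,-0.15,0,0,3],[8,-0.2,0,0,3],[10.5,-0.2,0,0,3],[12.5,-0.2,0,0,3],[13.7,-0.2,0,0,3],[14.1,-0.2,0.5,0,3],[14.1,-0.2,1.5,0,3],[14.1,-0.2,2.7,0,3],[14.1,-0.2,3.5,0,3],[14.1,-0.2,3.8,0,3],[14.1,-0.2,3.8,0,3],[14.1,-0.2,3.8,0,3]]]'
python3 - <<'E'
from h import *
c=eyes.camera("wrist");np.savez("/tmp/w5",**c);s=robot.observe();print(s["tool_pos"],R.from_rotvec(s["orientation"]).as_matrix().round(3).tolist())
save(cv2.resize(c["pixels"][310:410,213:353],None,fx=5,fy=5,interpolation=cv2.INTER_CUBIC),"w5.png")
E
```

```text
clock: 7.1
tool_pos: [0.6589, -0.0185, 0.0745]
orientation: [3.111, 0.439, 0.001]
ft_force: [0.2, -0.4, 0.1]
gripper_width: 0.0347
gripper_force: 40.2
[ 0.65909059 -0.01846042  0.07476942] [[0.961, 0.277, 0.001], [0.277, -0.961, -0.0], [0.001, 0.0, -1.0]]
```

View pics/w5.png

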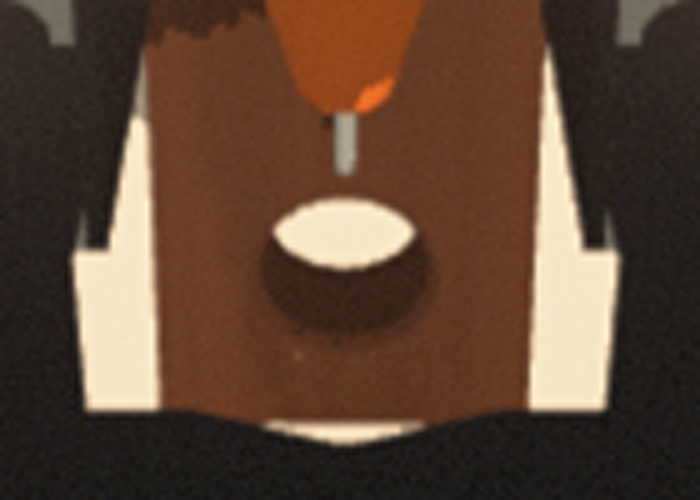

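The hole is clear, and the post isn't in sight yet because the slit looks behind it. I'll lower to the taper's tip and check again.

```bash
python3 -m pendant '[[[0,-0.05,0.3,0,3],[0,-0.1,0.6,0,3],[0,-0.1,0.8,0,3],[0,-0.1,0.8,0,3],[0,-0.1,0.8,0,3]]]'
python3 - <<'E'
from h import *
c=eyes.camera("wrist");np.savez("/tmp/w6",**c);
P=[]
for _ in range(1):
    s=robot.observe();print(np.round(s["tool_pos"],4),s["ft_force"])
save(cv2.resize(c["pixels"][310:410,213:353],None,fx=5,fy=5,interpolation=cv2.INTER_CUBIC),"w6.png")
E
```

```text
clock: 7.65
tool_pos: [0.6585, -0.0173, 0.0662]
orientation: [3.111, 0.439, -0.0]
ft_force: [0.1, -0.8, -0.2]
gripper_width: 0.0349
gripper_force: 40.2
[ 0.6586 -0.0174  0.0663] [-0.99186221 -0.2312517  -0.86463568]
```

View pics/w6.png

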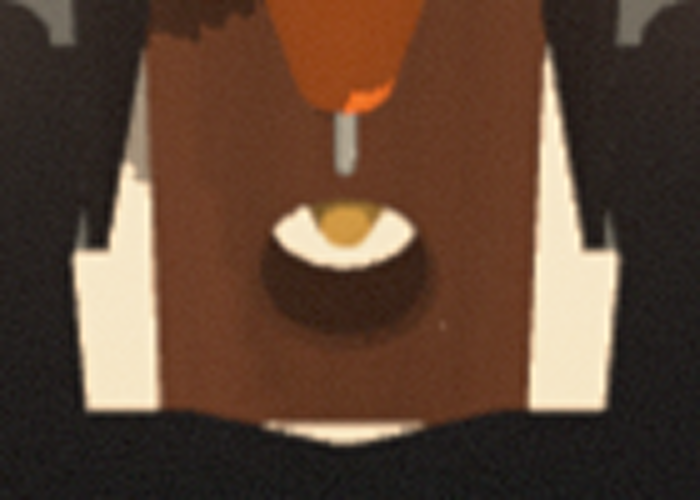

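The brass tip shows at crop (345,225), centred sideways in the hole and within 1 mm fore and aft. I'll lower it onto the stand.

```bash
python3 -m pendant '[[[0.05,0,0.3,0,3],[0.1,0,0.6,0,3],[0.1,0,0.9,0,3],[0.1,0,1.2,0,3],[0.1,0,1.5,0,3],[0.1,0,1.7,0,3],[0.1,0,1.8,0,3],[0.1,0,1.8,0,3]]]'
python3 -c "
from workcell import robot
print(robot.observe()['tool_pos'])"
```

```text
clock: 8.5
tool_pos: [0.6594, -0.0171, 0.0481]
orientation: [3.111, 0.44, -0.0]
ft_force: [0.8, -0.2, -0.3]
gripper_width: 0.0345
gripper_force: 40.2
[ 0.65939652 -0.01706594  0.04809591]
```

```bash
python3 -m pendant '[[[0,0,0.1,0,3],[0,0,0.15,0,3],[0,0,0.15,0,3],[0,0,0.15,0,3.6],[0,0,0.1,0,4],[0,0,0.05,0,4.5],[0,0,0.05,0,5],[0,0,0.05,0,5],[0,0,0.05,0,5],[0,0,-0.5,0,5],[0,0,-2,0,5],[0,0,-5,0,5],[0,0,-8,0,5],[-1.5,0,-11,0,5],[-3,0,-12,0,5],[-3,0,-12,0,5],[-3,0,-12,0,5]]]'
python3 - <<'E'
from h import *
c=eyes.camera("wrist");np.savez("/tmp/w7",**c);s=robot.observe();print(np.round(s["tool_pos"],4),s["joints"],R.from_rotvec(s["orientation"]).as_matrix().round(3).tolist())
save(c["pixels"],"w7.png")
E
```

```text
clock: 10.2
tool_pos: [0.6311, -0.0252, 0.1693]
orientation: [-3.111, -0.439, -0.003]
ft_force: [0.1, -0.5, -0.3]
gripper_width: 0.0497
gripper_force: 0.0
[ 0.6309 -0.025   0.1684] [-0.15626283  0.50287552  0.19284248  1.71592962 -0.11551206  0.93353586
 -1.20770528] [[0.961, 0.277, 0.0], [0.277, -0.961, 0.0], [0.0, -0.0, -1.0]]
```

View pics/w7.png

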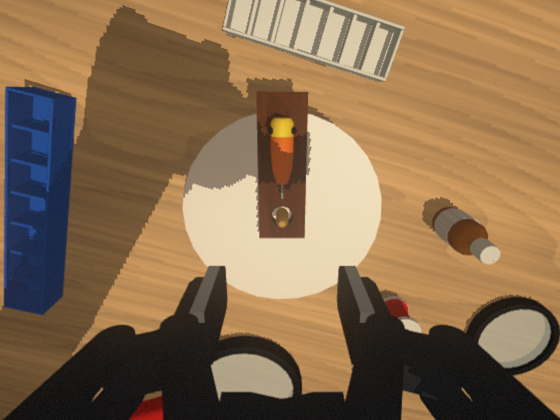

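The holder lies on the stand with the post through its eye at (282,215), and the lure is at (283,150). That was my tenth and last picture, so I'll check its pose by numbers while moving over the small magnifier.

```bash
python3 -m pendant '[[[-1.5,1.5,-0.2,0,5],[-4,4,-0.5,0,5],[-7,7,-0.8,-0.02,5],[-10,10,-1,-0.04,5],[-13,13,-1,-0.06,5],[-16,16,-1,-0.08,5],[-19,18.5,-1,-0.09,5],[-22,21,-1,-0.09,5],[-24.5,23,-1,-0.09,5],[-27,24.5,-1,-0.09,5],[-28,25,-1,-0.09,5],[-28,25,-1,-0.09,5],[-28,25,-1,-0.09,5],[-28,25,-1,-0.09,5]]]'
python3 - <<'E'
from h import *
c=dict(np.load("/tmp/w7.npz"));c["k1"]=float(c["k1"])
P=[onplane(c,u,v,.055) for u,v in((257,92.5),(308,92.5),(305,237.5),(260,237.5))]
f=(P[0]+P[1])/2;n=(P[2]+P[3])/2;d=(f-n)[:2];L=np.linalg.norm(d);u=d/L
print("bar len",L,"w",np.linalg.norm(P[0]-P[1]),np.linalg.norm(P[3]-P[2]),"yaw",np.degrees(np.arctan2(d[1],d[0])),"eye",(f[:2]-.092*u),"lure",f[:2]-.04*u)
h=cv2.cvtColor(c["pixels"],cv2.COLOR_RGB2HSV)[100:200,260:305];m=(h[...,1]>200)&(h[...,0]<32)&(h[...,2]>110)
v,uu=np.nonzero(m);print("lure cols/rows",uu.min()+260,uu.max()+260,v.min()+100,v.max()+100,"mid @.065",onplane(c,uu.mean()+260,(v.min()+v.max())/2+100,.065))
c=eyes.camera("wrist");np.savez("/tmp/w8",**c);s=robot.observe();M=R.from_rotvec(s["orientation"]).as_matrix();T=np.array(s["tool_pos"]);print(T.round(4),np.degrees(np.arctan2(M[1,0],M[0,0])))
img=c["pixels"];h=cv2.cvtColor(img,cv2.COLOR_RGB2HSV);H,S,V=[h[...,i].astype(int) for i in range(3)]
red=((H<6)|(H>174))&(S>150)&(V>70)
k,l,st,ce=cv2.connectedComponentsWithStats(red.astype(np.uint8))
for i in range(1,k):
    if st[i,4]>150:
        v,uu=np.nonzero(l==i);w=np.array([onplane(c,a,b,.016)[:2] for a,b in zip(uu,v)]).astype(np.float32);r=cv2.minAreaRect(w);print("red",st[i],np.round(r[0],4),np.round(r[1],4),r[2])
dk=(V<60);k,l,st,ce=cv2.connectedComponentsWithStats(dk.astype(np.uint8))
for i in range(1,k):
    if st[i,4]>300:
        v,uu=np.nonzero(l==i);w=np.array([onplane(c,a,b,.014)[:2] for a,b in zip(uu,v)]).astype(np.float32);cc,r=cv2.minEnclosingCircle(w);print("dark",st[i],np.round(cc,4),r*2)
E
```

```text
clock: 11.65
tool_pos: [0.4325, -0.3415, 0.1781]
orientation: [-3.086, -0.584, -0.001]
ft_force: [0.5, -0.1, -0.3]
gripper_width: 0.0502
gripper_force: 0.0
bar len 0.10912577980865117 w 0.035318888432741564 0.035631122874648084 yaw 16.12602146883358 eye [ 0.61909773 -0.02947438] lure [ 0.66905169 -0.01503133]
lure cols/rows 271 292 118 164 mid @.065 [ 0.67692101 -0.01317261  0.065     ]
[ 0.4323 -0.3416  0.1781] 21.41573329153841
red [115   0  31  11 241] [ 0.5225 -0.1819] [0.0068 0.0232] 21.36317253112793
red [ 272  123   25   98 2285] [ 0.4428 -0.3393] [0.0874 0.0208] 21.44134521484375
red [349 257  35  43 289] [ 0.3777 -0.4569] [0.0551 0.0148] 62.85280227661133
dark [ 228    0  112  102 2064] [ 0.5404 -0.3007] 0.08853185921907425
dark [   0   47   27  109 1984] [ 0.4116 -0.0967] 0.08942616730928421
dark [    4   266   556   154 34879] [ 0.1716 -0.4435] 0.6422471404075623
```

The placement is sound: the eye is at (0.619,-0.029) and the bar reads as flat at 16°. The magnifier handle measures 87×21 mm at 21.4°, already aligned, and the rim is 88.5 mm, so it's the right one. I'll grasp it.

```bash
python3 -m pendant '[[[1.5,0.1,3,0,5],[3.15,0.15,7,0,5],[3.15,0.15,11,0,5],[3.15,0.15,14.5,0,5],[3.15,0.15,16.5,0,5],[3.15,0.15,17.3,0,5],[3.15,0.15,17.6,0,4],[3.15,0.15,17.6,0,3],[3.15,0.15,17.6,0,2],[3.15,0.15,17.6,0,1.5],[3.15,0.15,17.6,0,1.5],[3.15,0.15,17.6,0,1.5],[3.15,0.15,17.6,0,1.5],[3.15,0.15,17.6,0,1.5]]]' 90
```

```text
clock: 13.1
tool_pos: [0.4619, -0.3336, 0.0038]
orientation: [3.086, 0.579, 0.003]
ft_force: [-0.3, 0.6, 7.3]
gripper_width: 0.0197
gripper_force: 89.4
```

```bash
python3 -m pendant '[[[0,0,-0.3,0,1.5],[0,0,-0.8,0,1.5],[0,0,-2,0,1.5],[0,0,-4,0,1.5],[0,0,-6.5,0,1.5],[0,0,-9,0,1.5],[0,0,-11.5,0,1.5],[0,0,-13.5,0,1.5],[0,0,-14.5,0,1.5],[0,0,-14.5,0,1.5],[0,0,-14.5,0,1.5]]]'
python3 - <<'E'
from h import *
s=robot.observe();M=R.from_rotvec(s["orientation"]).as_matrix();T=np.array(s["tool_pos"]);print(T.round(4),M.round(3).tolist())
for n in("wrist","side","scene"):
    c=eyes.camera(n);np.savez("/tmp/m_"+n,**c);h=cv2.cvtColor(c["pixels"],cv2.COLOR_RGB2HSV);H,S,V=[h[...,i].astype(int) for i in range(3)]
    off=.003
    pc=[proj(c,T+M@np.array([x,0,T[2]-(T[2]-off)-0.0])) for x in(-.066,.024,.04,.085,.13)]
    print(n,"pred handle end,neck,rim near,lens,rim far:",np.round(pc).tolist())
    for nm,m in(("red",((H<6)|(H>174))&(S>150)&(V>60)),("dark",V<55)):
        k,l,st,ce=cv2.connectedComponentsWithStats(m.astype(np.uint8))
        for i in range(1,k):
            if st[i,4]>80: print(n,nm,st[i],ce[i].round(1))
E
```

```text
clock: 14.2
tool_pos: [0.4604, -0.3328, 0.1469]
orientation: [-3.087, -0.579, 0.001]
ft_force: [-0.8, 0.4, -0.4]
gripper_width: 0.0196
gripper_force: 88.5
[ 0.4604 -0.3328  0.1469] [[0.932, 0.362, -0.001], [0.362, -0.932, 0.0], [-0.0, -0.001, -1.0]]
wrist pred handle end,neck,rim near,lens,rim far: [[282.0, 385.0], [282.0, 226.0], [282.0, 192.0], [282.0, 80.0], [282.0, -57.0]]
wrist red [102   0  32  47 765] [120.2  26.2]
wrist red [ 256  230   52  169 7689] [281.9 314. ]
wrist red [346 300  33  28 560] [363.2 313.5]
wrist dark [ 155    0  153  198 5116] [198.2 108.6]
wrist dark [ 363    0   43  133 2219] [388.9  48.1]
wrist dark [ 81   8  12  13 116] [86.7 14.1]
wrist dark [  0 121   7  56 252] [  2.1 148.9]
wrist dark [   21   270   523   150 34825] [282.3 373. ]
side pred handle end,neck,rim near,lens,rim far: [[329.0, 133.0], [302.0, 136.0], [297.0, 137.0], [284.0, 139.0], [270.0, 140.0]]
side red [332 146  27  15 212] [345.1 153. ]
side red [332 229  32  30 407] [347.6 243.6]
side red [192 289  47  29 454] [215.9 303.3]
side dark [ 289    0   77   79 2380] [321.5  32.9]
side dar
[... 436 characters left out ...]
[300 206  40  27 261] [317.2 221.7]
side dark [ 426  214   73   50 2043] [461.5 241. ]
side dark [ 95 290  41  17 235] [113.8 297.8]
side dark [106 303  34  12 105] [123.4 308.6]
side dark [   77   340   282    80 18535] [221.8 384.7]
scene pred handle end,neck,rim near,lens,rim far: [[189.0, 180.0], [202.0, 196.0], [204.0, 199.0], [211.0, 207.0], [218.0, 215.0]]
scene red [285 157  22  20 115] [295.6 166.2]
scene red [145 189  28  17 198] [158.9 196.9]
scene red [371 204  28  19 154] [383.6 213. ]
scene red [101 244  19  17 265] [109.6 251.9]
scene dark [ 300    0   79   40 2692] [337.9  17.2]
scene dark [ 426   79  100  134 5666] [475.5 162.4]
scene dark [ 91 367  51  53 726] [118.5 392.4]
```

The side view has the rim centre at (283,138.5) against a predicted (284,139), so the magnifier is held level. I'll carry it over the lure at its current height.

```bash
python3 -m pendant '[[[0.5,-0.5,0,0,1.5],[1.5,-1.5,0,0,1.5],[3,-3,0,0,1.5],[5,-5,0,0,1.5],[7,-7,0,0,1.5],[9,-9,0,0,1.5],[11,-11,0,0,1.5],[13,-13,0,0,1.5],[15,-15,0,0,1.5],[17,-17,0,0,1.5],[19,-19,0,0,1.5],[20.5,-20.5,0,0,1.5],[21.7,-21.5,0,0,1.5],[22.2,-22,0,0,1.5],[22.4,-22,0,0,1.5],[22.4,-22,0,0,1.5],[22.4,-22,0,0,1.5],[22.4,-22,0,0,1.5]]]'
python3 - <<'E'
from h import *
s=robot.observe();M=R.from_rotvec(s["orientation"]).as_matrix();T=np.array(s["tool_pos"]);print(T.round(4),M.round(3).tolist())
L=T+M@[.085,0,.003];print("lens nominal",L.round(4),"d mm",((L[:2]-[.669,-.015])*1000).round(1))
for n in("side","scene","wrist"):
    c=eyes.camera(n);np.savez("/tmp/n_"+n,**c);V=c["pixels"].max(2)
    p=np.round(proj(c,L+[0,0,.007])).astype(int);print(n,"pred rim mid",p,"lure",proj(c,[.669,-.015,.073]).round())
    w=45 if n!="wrist" else 200
    y0,x0=max(p[1]-w,0),max(p[0]-w,0);m=(V[y0:p[1]+w,x0:p[0]+w]<70);k,l,st,ce=cv2.connectedComponentsWithStats(m.astype(np.uint8))
    for i in range(1,k):
        if st[i,4]>60:print(n,"dark",st[i]+[x0,y0,0,0,0],(ce[i]+[x0,y0]).round(1))
    h=cv2.cvtColor(c["pixels"],cv2.COLOR_RGB2HSV)
    if n!="wrist":
        q=(h[...,1]>190)&(h[...,0]<32)&(h[...,0]>5)&(h[...,2]>150);q[:max(p[1]-60,0)]=0;q[p[1]+60:]=0;q[:,:p[0]-50]=0;q[:,p[0]+50:]=0
        v,u=np.nonzero(q);print("orange",len(u),u.mean() if len(u) else 0,v.mean() if len(u) else 0)
E
```

```text
clock: 16.15
tool_pos: [0.5896, -0.0481, 0.1473]
orientation: [3.088, 0.576, -0.0]
ft_force: [-0.1, 0.2, -1.0]
gripper_width: 0.0199
gripper_force: 88.5
[ 0.5896 -0.0481  0.1473] [[0.933, 0.361, -0.0], [0.361, -0.933, -0.0], [-0.0, 0.0, -1.0]]
lens nominal [ 0.6688 -0.0175  0.1443] d mm [-0.2 -2.5]
side pred rim mid [224 177] lure [226. 202.]
side dark [238 132  28  44 570] [252.7 148.1]
side dark [209 169  31  19 182] [224.3 179.6]
side dark [214 203  36  11 198] [231.2 208.9]
orange 0 0 0
scene pred rim mid [302 218] lure [302. 232.]
scene dark [260 173  43  30 501] [285.2 186. ]
orange 0 0 0
wrist pred rim mid [283  81] lure [278.  81.]
wrist dark [ 154    0  252  198 8943] [270.9  98.7]
wrist dark [227 274  15   7  76] [234.9 277.3]
wrist dark [323 274  14   7  79] [328.6 277.3]
```

Lens is within 2.5 mm sideways. I'll correct that and lower slowly to about 2 cm above the lure.

```bash
python3 -m pendant '[[[0,-0.1,0.3,0,1.5],[0.1,-0.2,0.8,0,1.5],[0.1,-0.2,1.3,0,1.5],[0.1,-0.2,1.8,0,1.5],[0.1,-0.2,2.3,0,1.5],[0.1,-0.2,2.8,0,1.5],[0.1,-0.2,3.3,0,1.5],[0.1,-0.2,3.8,0,1.5],[0.1,-0.2,4.2,0,1.5],[0.1,-0.2,4.5,0,1.5],[0.1,-0.2,4.7,0,1.5],[0.1,-0.2,4.7,0,1.5],[0.1,-0.2,4.7,0,1.5],[0.1,-0.2,4.7,0,1.5],[0.1,-0.2,4.7,0,1.5],[0.1,-0.2,4.7,0,1.5]]]'
python3 - <<'E'
from h import *
s=robot.observe();M=R.from_rotvec(s["orientation"]).as_matrix();T=np.array(s["tool_pos"]);print(T.round(4),max(abs(np.array(s["dq"]))))
L=T+M@[.085,0,.003];print("lens nominal",L.round(4),"d mm",((L[:2]-[.669,-.015])*1000).round(1))
c=eyes.camera("side");V=c["pixels"].max(2);p=np.round(proj(c,L+[0,0,.007])).astype(int);print("pred mid",p)
x0,y0=p[0]-30,p[1]-20;m=(V[y0:p[1]+20,x0:p[0]+30]<70);k,l,st,ce=cv2.connectedComponentsWithStats(m.astype(np.uint8))
for i in range(1,k):
    if st[i,4]>30:print("dark",st[i]+[x0,y0,0,0,0],(ce[i]+[x0,y0]).round(1))
# lure through wrist / eye still on the post in side+scene
c=eyes.camera("wrist");h=cv2.cvtColor(c["pixels"],cv2.COLOR_RGB2HSV)[:200];q=(h[...,1]>180)&(h[...,0]<32)&(h[...,0]>5)&(h[...,2]>120);k,l,st,ce=cv2.connectedComponentsWithStats(q.astype(np.uint8))
print([(st[i].tolist(),ce[i].round().tolist()) for i in range(1,k) if st[i,4]>150]);print("pred lure in wrist",proj(c,[.669,-.015,.073]).round(),"lens",proj(c,L).round())
d=c["pixels"].max(2)<55;print("rim cols row100:",np.nonzero(d[100])[0][[0,-1]],"pred",proj(c,T+M@[.085,-.045,-.011])[:1].round(),proj(c,T+M@[.085,.045,-.011])[:1].round())
E
```

```text
clock: 17.9
tool_pos: [0.5902, -0.0447, 0.1004]
orientation: [3.088, 0.579, 0.0]
ft_force: [0.1, 0.0, -1.1]
gripper_width: 0.0195
gripper_force: 88.5
[ 0.5902 -0.0447  0.1004] 0.0016138359831600296
lens nominal [ 0.6694 -0.0139  0.0975] d mm [0.4 1.1]
pred mid [225 192]
dark [249 172   6  19  73] [252.2 178.7]
dark [209 184  32  19 169] [224.4 195. ]
dark [213 203  37   9 186] [232.4 208.4]
[]
pred lure in wrist [284.  83.] lens [282.  80.]
rim cols row100: [160 398] pred [154.] [410.]
```

```bash
python3 -c "
from workcell import robot
print(robot.finish_job())"
```

```text
the job is handed in; nothing more can be done
None
```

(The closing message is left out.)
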